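# Set and lock the pointer of a headshell setting stand

## Robot

A 7-joint arm with a two-finger parallel gripper is mounted at the origin on the work surface. World frame = base frame: x ahead of the robot, y to its left, z up, the work surface at z = 0. Lengths are in m, angles in rad, forces in N, time in s.
With the tool pointing down it reaches from about 0.425 to 0.925 m from the base axis. Payload 6.8 kg.
Tool frame: the origin (TCP) lies midway between the tips of the shut fingers; the grasp point (between the pads) lies bot.grip_point_offset behind it (bot.grip_point_offset is the distance from the TCP to the grasp point, in m); z points along the fingers, y is the line along which they close (so a half turn about z gives the same grasp; the last joint's range is limited). The gripper opens to 85 mm and grips with 20 to 120 N. Pads are 22 mm wide; open, the fingers measure 114 mm over their backs; the gripper's body (76 mm by 85 mm) begins 54 mm behind the grasp point. The pads swing forward as they close: fully open they stand 13 mm farther back than shut.
Start: joints at [-1.241, 0.477, 0.022, 1.555, -0.011, 1.109, -0.083], TCP at [0.286, 0.611, 0.231] pointing down, gripper open.
Joint ranges: [-2.96, 2.96], [-0.34, 2.1], [-1.41, 1.46], [0.24, 2.44], [-1.37, 4.51], [0.17, 1.92], [-2.96, 2.96]. Speed limits (rad/s): [2.39, 2.39, 3.14, 3.14, 3.14, 3.14, 3.14].

## Interface

Orientations are given as a unit quaternion [w, x, y, z].
In Python, from station import get_obs, cams, job, bot gives the robot as it stands.
- The arm moves only by the tool arm_command, never from a script. Its argument "rows" is a list that holds one entry, the list of rows, each a list of 5 numbers: the finger opening in mm, from 0 to 85.4, then the shift along the world's x, y, z in units of 60 mm (1.0 is 60 mm), then the turn about the world's z in units of 0.08 rad (1.0 is 0.08 rad). In form: [[[grip, x, y, z, turn], ...]]. A call has exactly 10 rows; each row shifts and turns the commanded pose from where the row before left it; what a row does not reach is not made up. A row lasts 1/8 s, in which the tool goes at most 62.5 mm and 10.7 degrees, less where a joint would pass 70% of its speed; a pose out of reach is approached as far as the arm can. A call with a number of a shift or a turn outside -1 to 1 is refused whole. A call with a gripper value outside its range is refused whole. The fingers move at their own pace and stop on an object; "newtons" is the grip in N (left out, the last holds). Time passes only in rows, so rows that do not move let the fingers close, or fill a call up. It gives the time, the measured TCP pose, the force, the opening and the grip force at its end, in the units of the state.
- get_obs(): the state, without advancing time (a new reading comes with each control period).
- cams.read_camera(name): name is "scene" or "top" or "wrist"; returns the picture (384x512x3 uint8, red, green, blue); there is no depth.
- cams.camera_params(name): a dict with "K" (3x3 intrinsics, pixels), "extrinsics" (4x4, takes a point from camera to world coordinates). Camera axes: x right, y down, z forward; pixel columns grow to the right and rows downward; lengths in m; the calibration is good to about 2 mm. A picture is of the moment at which its call begins: read the wrist's pose just before it. camera_params takes no time and is no camera call; for the wrist camera it gives the pose at the moment of the call.
- job.hand_in(): hands the job in; it is judged then, once.
The state is a dict: "t": time; "q": joint angles; "joint_vel": joint speeds; "joint_torque": joint torques, N m; "eef_pos": TCP position; "tool_rot": TCP orientation; "contact_force": force on the tool from outside, world axes, zero at the start; "torque": the same for the moment, N m; "gripper_width": opening from 0.0 (shut) to 1.0 (fully open); "grasp_force": force on a finger pad.
Only numpy, scipy, OpenCV 4.12 (cv2) and the standard library are available. Lean on these libraries where they do the work, as an engineer would, in place of code of your own. Each camera call takes 0.05 s, during which the arm holds its last target. There are 200 camera calls.

## Task

Lift the upright guard plate out from in front of the knob on the setting stand and hang it by its eye on the sloping peg. Then turn the knob, a little at a time, until the pointer stands exactly opposite the arrow-nosed index tab (not the square one), and after that lock the setting by pushing the lever fully over, away from the robot. Move the pointer only with the knob, and leave the tray, cup, headshell and tweezers alone.

Things in the scene. Friction and masses are not known exactly. Their poses are not given: they have to be found in the camera images.
- stand: Fixed setting stand, base 260 x 190 x 12 mm (x -110 to +150). Origin: counter level, under the point (0,0,78 mm) where the knob axis meets the front panel, which slopes 35 degrees to face up and to -x (robot side); +y left seen from the robot. Rear ledge x 68 to 148, y +-85, top z 100 mm. Four 22 mm fork posts at x -72, y +-43 mm hold the guard in a 12 mm slot, its foot at z 12 mm
- knob_grip (a point): Point on the axis of the round black knob, 32 mm out from the panel. Its z axis is the knob axis, pointing out of the panel (35 degrees from vertical, towards the robot); x and y turn with the knob. Knob: diameter 54 mm (58 with the look-only flutes), its grip from 8 to 48 mm out from the panel
- knob (a joint): Knob angle in rad, 0 at the start, -3.4 to 3.4, positive is counter-clockwise seen from outside facing the knob. It drives the pointer: +1 rad moves it +15 mm along the stand's y. Friction about 0.06 N m, stays where left
- pointer_tip (a point): Tip of the needle of the sliding dark steel pointer carriage (22 x 30 x 18 mm block with an arrow nose and needle to +x), which runs along the stand's y on the ledge, +-50 mm; tip at stand x 111 mm, z 109 mm; axes as the stand
- mark: The index tab with an arrow nose, fixed dark steel tab 32 x 28 x 12 mm on the ledge behind the pointer's path. Origin: on the ledge at the tip of its nose, which points to -x at the pointer; axes as the stand. Aligned when the pointer tip has y = 0 in this frame. It is 18 to 42 mm to one side of the pointer's start
- stop: The other tab, plain square block 22 x 28 x 12 mm without a nose, on the other side of the ledge; not the mark. Origin 8 mm in front of its face
- guard: The guard plate, loose, grey hard plastic, 8 mm thick (its x), 90 mm wide (its y), 160 mm tall (z), about 160 g, standing upright in the forks in front of the knob. Origin: centre of its bottom edge. A round eye of 30 mm diameter has its centre 115 mm above the bottom, 45 mm under the top edge
- guard_eye (a point): Centre of the guard plate's eye; the eye's axis is its x
- peg_stand: Fixed peg stand: base 120 x 110 x 12 mm with an upright post 20 mm in diameter at x +30 mm, 192 mm tall. Origin: centre of the base's underside; z up. A steel peg, 10 mm in diameter, leaves the post towards -x (the robot side) and rises 15 degrees to its tip
- peg_tip (a point): Centre of the 14 mm ball at the peg's free end, at (-65, 0, 190) mm in the peg stand's frame
- peg_root (a point): Point on the peg's centre line where it leaves the post, at (20, 0, 167.6) mm in the peg stand's frame
- lock (a joint): Lock lever angle in rad: 0 leaning to the stand's -x (free), 1.0 leaning to +x (locked). Stays where left
- lock_tip (a point): Free end of the steel lock lever, about 80 mm long, on the stand's +y wing (pivot at stand x -10, y 118 mm)
- tray: White polypropylene tray 130 x 200 x 45 mm, bystander, origin under its centre
- cup: Blue ceramic cup, 80 mm wide, 85 mm tall, bystander, origin under its centre
- headshell: Aluminium headshell, about 80 mm long, bystander, origin under its middle
- tweezers: Steel tweezers 128 mm long, lying flat, bystander, origin under the middle
- pointer: The pointer carriage itself, origin under the centre of its block (28 mm behind the needle's tip), moved only by the knob
There are look-alikes about, which are no part of the job. Of the things shaped like the guard, the grey one is meant.

How it is judged:
On the way, in this order (a step that is already met when the one before it is completed fails the run):
1. the guard plate hangs by its eye on the peg, let go (x of guard_eye in the frame of peg_stand between -0.062 and 0.03 m and y of guard_eye in the frame of peg_stand between -0.02 and 0.02 m and z of guard_eye in the frame of peg_stand between 0.135 and 0.2 m and contact force between guard and peg_stand above 0.4 N and contact force between guard and the fingers below 0.05 N and angle between guard's own z axis and vertical below 0.35 rad and linear speed of guard below 0.05 m/s), for 0.3 s.
2. the pointer stands opposite the arrow-nosed tab, lever still free (y of pointer_tip in the frame of mark between -0.003 and 0.003 m and value of joint lock below 0.25 rad), for 0.3 s.
3. the lever is pushed over to lock (value of joint lock above 0.85 rad), for 0.2 s.
At the end, for the whole second after the job is handed in: The guard hangs still and let go on the peg by its eye (eye within 20 mm sideways of the peg's line, between tip and post, plate within 0.35 rad of upright), the pointer tip is within 3 mm of the arrow-nosed tab's centre line, and the lever is at least 0.85 of its 1.0 rad over (all of step 1 and y of pointer_tip in the frame of mark between -0.003 and 0.003 m and value of joint lock above 0.85 rad and velocity of joint lock below 0.1 rad/s); the robot touches nothing.
It fails at once if a bystander (tray, cup, headshell, tweezers) is shifted more than 20 mm (distance of any of tray, cup, headshell, tweezers from where it was at the start of the episode above 0.02 m).
It fails at once if the pointer is pushed directly instead of by the knob (contact force between any of the fingers, the arm and pointer above 1 N).
It also fails if it takes over 72 s, if anything falls off the work surface, if the arm or the gripper's body presses on something with over 40 N, if the wrist force passes 120 N, or if a joint passes its speed limit or range.

## Working session

There is one attempt and no reset: what is moved stays moved. The work goes in short steps, Python scripts to look and compute and a tool call to move; the robot and the scene stay as the last step left them, time stands still between calls to the robot, and variables do not carry over. Pictures are saved under pics/ and viewed, at most 10 in all, crops included, and the job is handed in when it is done.

Besides the shell and the picture viewer there is one more tool, called after "Request:" in YAML: its name, and indented under it one key for each argument. arm_command: Moves the arm, as the interface text tells. Its arguments: {"type":"object","properties":{"rows":{"type":"array"},"newtons":{"type":"number"}},"required":["rows"]}

```bash
ls; mkdir -p pics; python3 - <<'E'
from station import get_obs,cams,job,bot
import cv2,numpy as np
np.set_printoptions(precision=4,suppress=True)
o=get_obs();print(o['t'],o['eef_pos'],o['tool_rot'],bot.grip_point_offset)
for n in ['scene','top']:
    im=cams.read_camera(n);cv2.imwrite(f'pics/{n}0.png',im[:,:,::-1]);p=cams.camera_params(n);print(n,p['K'],p['extrinsics'])
a=cv2.imread('pics/scene0.png');b=cv2.imread('pics/top0.png')
E
```

```text
pics
0.0 [0.2859 0.6108 0.2303] [-0.0001  0.2172  0.9761 -0.0009] 0.0187
scene [[446.4304   0.     250.8362]
 [  0.     446.4304 182.4994]
 [  0.       0.       1.    ]] [[-0.4656  0.5008 -0.7297  1.448 ]
 [ 0.885   0.2703 -0.3792  0.4973]
 [ 0.0073 -0.8223 -0.569   0.8354]
 [ 0.      0.      0.      1.    ]]
top [[471.5428   0.     250.0576]
 [  0.     471.5428 191.2904]
 [  0.       0.       1.    ]] [[ 0.0066 -0.9898  0.1421  0.2954]
 [-0.9999 -0.0045  0.0149  0.0113]
 [-0.0141 -0.1422 -0.9897  1.8072]
 [ 0.      0.      0.      1.    ]]
```

View pics/scene0.png

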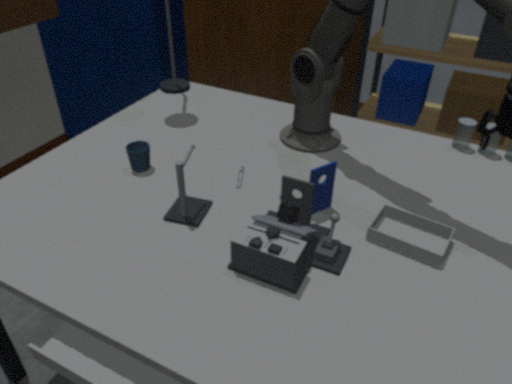

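View pics/top0.png

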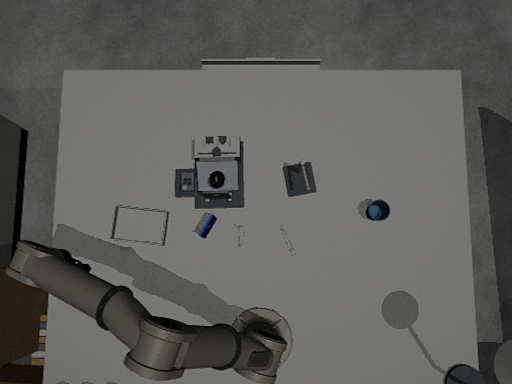

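The scene view shows the grey guard at (296,200), with its eye near (295,196). The blue look-alike plate is at (322,187), the stand at (275,250) and the peg stand at (187,190), with its peg rising to (192,150). In the top view the guard edge is at (217,197), the blue plate at (205,224), the peg stand at (299,180) and the lock wing at (185,182). What could be taken for the guard: the grey plate at (296,200) or the blue plate at (322,187). I choose the grey one.

```bash
python3 - <<'E'
import cv2
b=cv2.imread('pics/top0.png');a=cv2.imread('pics/scene0.png')
cv2.imwrite('pics/topc.png',cv2.resize(b[125:245,165:325],None,fx=5,fy=5,interpolation=cv2.INTER_CUBIC))
cv2.imwrite('pics/scenec.png',cv2.convertScaleAbs(cv2.resize(a[140:290,160:360],None,fx=4,fy=4,interpolation=cv2.INTER_CUBIC),alpha=1.4))
E
```

```text
(no output)
```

View pics/topc.png

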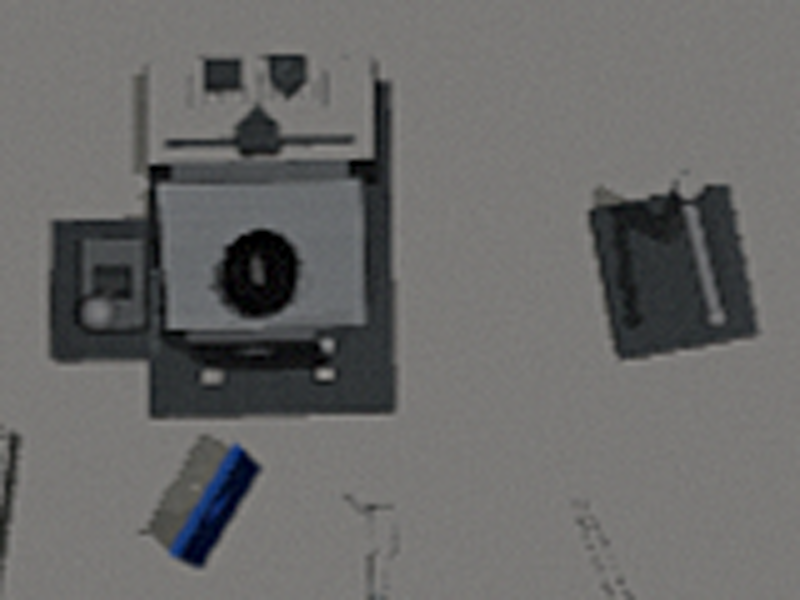

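View pics/scenec.png

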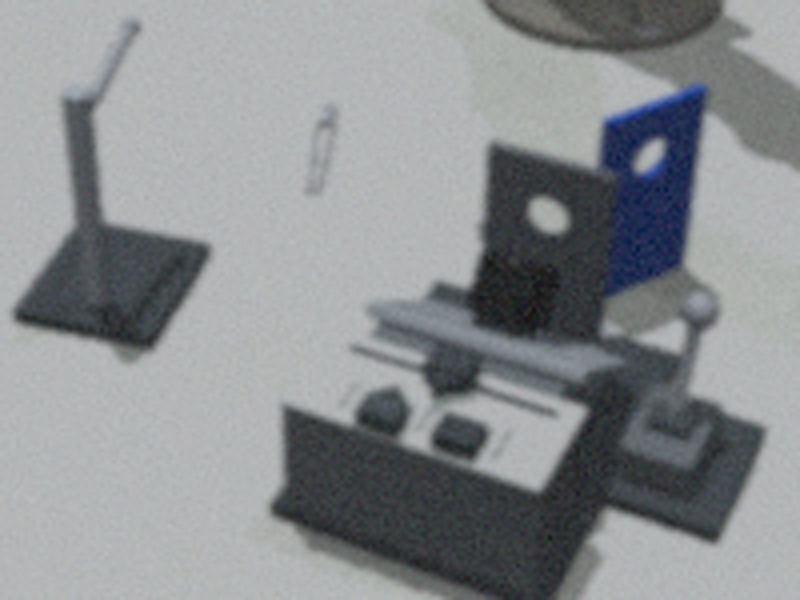

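The crops show the grey guard with its eye at scene px (297,194) and the blue look-alike to its right. The arrow-nosed mark is on the right in the top view, nose about (223,144.4). The square stop is on the left at (209,140), and the pointer tip is at (216.6,146.5). So the knob must turn negative. The peg ball is at top (308,189), scene (193,147).

```bash
cat > h.py <<'E'
from station import get_obs,cams,job,bot
import cv2,numpy as np
np.set_printoptions(precision=4,suppress=True)
def ray(P,uv):
    d=np.linalg.inv(P['K'])@[uv[0],uv[1],1.];E=P['extrinsics'];return E[:3,3],E[:3,:3]@d
def onz(P,uv,z):
    c,d=ray(P,uv);return c+d*(z-c[2])/d[2]
def tri(*obs):
    A=np.zeros((3,3));b=np.zeros(3);L=[]
    for P,uv in obs:
        c,d=ray(P,uv);d=d/np.linalg.norm(d);M=np.eye(3)-np.outer(d,d);A+=M;b+=M@c;L.append((M,c))
    X=np.linalg.solve(A,b);return X,max(np.linalg.norm(M@(X-c)) for M,c in L)
def proj(P,X):
    E=P['extrinsics'];p=P['K']@(E[:3,:3].T@(np.asarray(X)-E[:3,3]));return p[:2]/p[2]
E
python3 - <<'E'
from h import *
T=cams.camera_params('top');S=cams.camera_params('scene')
t=lambda u,v:(165+u/5-.4,125+v/5-.4)
s=lambda u,v:(160+u/4-.4,140+v/4-.4)
print('base corners',[onz(T,t(*p),.012)[:2] for p in [(150,415),(395,412),(390,80)]])
print('peg base BL BR TR TL',[onz(T,t(*p),.012)[:2] for p in [(620,357),(758,333),(728,187),(590,210)]])
print('ball',tri((T,t(717,318)),(S,s(131,27))))
print('root',tri((T,t(690,205)),(S,s(85,97))))
print('ptr',tri((T,t(258,106)),(S,s(447,391))),onz(T,t(258,106),.109))
print('mark',onz(T,t(290,98),.112),'lock',tri((T,t(98,312)),(S,s(700,307))))
print('knob',tri((T,t(260,270)),(S,s(510,290))))
# guard top
print('guard top via z=.172 scene',[onz(S,s(*p),.172) for p in [(490,143),(617,178)]], 'eye',onz(S,s(549,214),.127))
E
```

```text
base corners [array([0.489 , 0.2506]), array([0.4923, 0.0627]), array([0.7532, 0.0688])]
peg base BL BR TR TL [array([ 0.5356, -0.1096]), array([ 0.5547, -0.2156]), array([ 0.6689, -0.1939]), array([ 0.6503, -0.087 ])]
ball (array([ 0.5393, -0.1649,  0.1905]), np.float64(9.95289066996778e-05))
root (array([ 0.6209, -0.1481,  0.1815]), np.float64(0.0003991455159082774))
ptr (array([0.7061, 0.1655, 0.1137]), np.float64(0.003059094395301287)) [0.7084 0.1631 0.109 ]
mark [0.7138 0.1393 0.112 ] lock (array([0.5536, 0.2766, 0.1123]), np.float64(0.0003923757644964469))
knob (array([0.5866, 0.159 , 0.1051]), np.float64(0.0010137150231438045))
guard top via z=.172 scene [array([0.5277, 0.1132, 0.172 ]), array([0.5258, 0.203 , 0.172 ])] eye [0.525 0.158 0.127]
```

Request:
arm_command:
  rows:
    - [[45,0.4,-0.7,0.2,-1],[45,0.4,-0.7,0.2,-1],[45,0.4,-0.7,0.2,-1],[45,0.4,-0.7,0.2,-1],[45,0.4,-0.7,0.2,-1],[45,0.4,-0.7,0.1,-1],[45,0.4,-0.7,0.1,-1],[45,0.4,-0.7,0,-1],[45,0.4,-0.7,0,-1],[45,0.4,-0.7,0,-1]]
  newtons: 60

```text
t: 1.35
eef_pos: [0.5265, 0.1899, 0.3031]
tool_rot: [-0.0, 0.581, 0.814, -0.0]
contact_force: [1.2, -0.4, 0.3]
gripper_width: 0.528
grasp_force: 0.0
```

Request:
arm_command:
  rows:
    - [[45,0,0,0,-1],[45,0,0,0,-1],[45,0,0,0,-1],[45,0,0,0,-0.9],[45,0,0,0,0],[45,0,0,0,0],[45,0,0,0,0],[45,0,0,0,0],[45,0,0,0,0],[45,0,0,0,0]]

```text
t: 2.6
eef_pos: [0.5262, 0.1914, 0.3033]
tool_rot: [0.0, 0.7, 0.715, 0.0]
contact_force: [0.6, 0.4, -0.6]
gripper_width: 0.523
grasp_force: 0.0
```

```bash
python3 - <<'E'
from h import *
import json
o=get_obs();print(o['t'],o['eef_pos'],o['tool_rot'],o['q'],o['gripper_width'])
W=cams.camera_params('wrist');im=cams.read_camera('wrist')
print(W['extrinsics'])
np.savez('w1.npz',K=W['K'],extrinsics=W['extrinsics'])
cv2.imwrite('pics/w1.png',cv2.convertScaleAbs(im[:,:,::-1],alpha=1.4))
for n,X in dict(eye=[.528,.158,.127],tl=[.527,.203,.172],tr=[.529,.113,.172],knob=[.5725,.16,.117]).items(): print(n,proj(W,X))
E
```

```text
2.6 [0.5262 0.1914 0.3033] [0.     0.6996 0.7145 0.    ] [-0.7985  0.2298  0.4078  1.7682 -0.0986  1.1635 -0.3402] 0.5226324662250226
[[ 0.9998  0.0208  0.0069  0.5246]
 [ 0.0219 -0.9573 -0.2883  0.2641]
 [ 0.0006  0.2884 -0.9575  0.447 ]
 [ 0.      0.      0.      1.    ]]
eye [258.8805 202.2065]
tl [259.0429 171.7242]
tr [258.9966 257.8218]
knob [297.4174 198.6264]
```

View pics/w1.png

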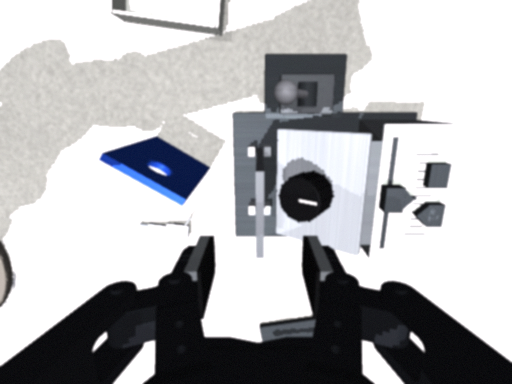

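The wrist view shows the grey guard's top edge running from (260,172) to (260,257), as predicted. The blue plate is clearly a different object at left. The lock lever's ball is at (287,92), the knob at (306,195), the pointer at (398,198), the arrow mark at (428,213) and the square stop at (437,175).

Request:
arm_command:
  rows:
    - [[30,0.03,-0.07,-0.6,0],[30,0,0,-0.6,0],[30,0,0,-0.6,0],[30,0,0,-0.5,0],[30,0,0,-0.35,0],[30,0,0,0,0],[30,0,0,0,0],[0,0,0,0,0],[0,0,0,0,0],[0,0,0,0,0]]

```text
t: 3.9
eef_pos: [0.5288, 0.1876, 0.1455]
tool_rot: [0.0, 0.7, 0.714, 0.001]
contact_force: [-1.3, -0.3, 6.0]
gripper_width: 0.078
grasp_force: 59.6
```

Request:
arm_command:
  rows:
    - [[0,0,0,0,0],[0,0,0,0,0],[0,0,0,0.1,0],[0,0,0,0.3,0],[0,0,0,0.6,0],[0,0,0,0.7,0],[0,0,0,0.7,0],[0,0,0,0.6,0],[0,0,0,0.3,0],[0,0,0,0,0]]

```text
t: 5.15
eef_pos: [0.5287, 0.1871, 0.3445]
tool_rot: [0.0, 0.7, 0.714, 0.002]
contact_force: [-0.2, 0.6, -2.2]
gripper_width: 0.081
grasp_force: 58.7
```

Request:
arm_command:
  rows:
    - [[0,-0.05,-0.3,0,0.1],[0,-0.1,-0.6,0,0.3],[0,-0.1,-0.7,0,0.3],[0,-0.1,-0.8,0,0.3],[0,-0.1,-0.8,0,0.3],[0,-0.1,-0.8,0,0.3],[0,-0.1,-0.8,0,0.3],[0,0,-0.5,0,0.2],[0,0,-0.23,0,0],[0,0,0,0,0]]

```text
t: 6.4
eef_pos: [0.4882, -0.1453, 0.3417]
tool_rot: [-0.001, 0.638, 0.77, -0.0]
contact_force: [-0.1, 0.8, -1.4]
gripper_width: 0.084
grasp_force: 58.6
```

Request:
arm_command:
  rows:
    - [[0,0,0,-0.2,0],[0,0,0,-0.4,0],[0,0,0,-0.5,0],[0,0,0,-0.5,0],[0,0,0,-0.4,0],[0,0,0,-0.26,0],[0,0,0,0,0],[0,0,0,0,0],[0,0,0,0,0],[0,0,0,0,0]]

```text
t: 7.65
eef_pos: [0.4894, -0.1447, 0.2073]
tool_rot: [0.0, 0.637, 0.771, 0.0]
contact_force: [-0.5, 0.6, -1.9]
gripper_width: 0.082
grasp_force: 58.5
```

```bash
python3 - <<'E'
from h import *
o=get_obs();print(o['t'],o['eef_pos'],o['tool_rot'],o['gripper_width'],o['grasp_force'])
ims=[]
for n in ['scene','top']:
    im=cams.read_camera(n)[:,:,::-1]; P=cams.camera_params(n);cv2.imwrite(f'pics/{n}2.png',im)
    u,v=proj(P,[.53,-.165,.19]).astype(int); print(n,u,v)
    c=im[v-60:v+60,u-40:u+40]; ims.append(cv2.resize(c,(400,600),interpolation=cv2.INTER_CUBIC)); print(n,'crop off',u-40,v-60)
cv2.imwrite('pics/peg.png',cv2.convertScaleAbs(np.hstack(ims),alpha=1.4))
R=cv2.Rodrigues(np.zeros(3))[0]
w,x,y,z=o['tool_rot'];ang=np.arctan2(1-2*(x*x+z*z),2*(x*y-w*z));print('tooly angle',ang)
e=o['eef_pos']+np.array([np.sin(ang)*.029,-np.cos(ang)*.029,-.0185]);print('eye est',e)
for n in ['scene','top']: print(n,proj(cams.camera_params(n),e),proj(cams.camera_params(n),[.5393,-.1649,.1905]))
E
```

```text
7.65 [ 0.4894 -0.1447  0.2073] [0.0005 0.6373 0.7706 0.0005] 0.08180890211363118 58.53889346122742
scene 194 145
scene crop off 154 85
top 308 190
top crop off 268 130
tooly angle 0.1888814253482947
eye est [ 0.4948 -0.1732  0.1888]
scene [198.5397 139.5218] [192.3945 146.3588]
top [310.5185 201.025 ] [308.0212 188.1954]
```

View pics/peg.png

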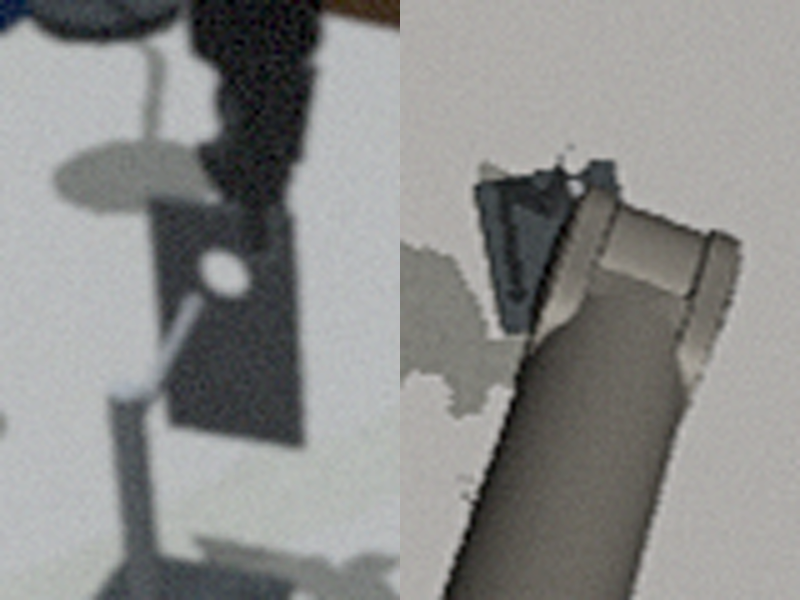

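The left half shows the eye at scene px (199,139.4), exactly where predicted, with the ball just in front of it. I'll thread it along the peg.

Request:
arm_command:
  rows:
    - [[0,0.18,0.035,0,0],[0,0.18,0.035,0,0],[0,0.18,0.035,0,0],[0,0.18,0.035,0,0],[0,0.18,0.035,0,0],[0,0.14,0.027,-0.04,0],[0,0.14,0.027,-0.04,0],[0,0.14,0.027,-0.04,0],[0,0,0,0,0],[0,0,0,0,0]]

```text
t: 9.0
eef_pos: [0.5679, -0.1295, 0.1995]
tool_rot: [-0.0, 0.637, 0.771, -0.0]
contact_force: [-0.6, 0.3, -1.3]
gripper_width: 0.078
grasp_force: 58.6
```

```bash
python3 - <<'E'
from h import *
o=get_obs();print(o['t'],o['eef_pos'],o['contact_force'],o['grasp_force'])
im=cams.read_camera('scene')[:,:,::-1]
c=cv2.resize(im[100:220,140:240],None,fx=5,fy=5,interpolation=cv2.INTER_CUBIC)
cv2.imwrite('pics/peg2.png',cv2.convertScaleAbs(c,alpha=1.4))
E
```

```text
9.0 [ 0.5679 -0.1295  0.1995] [-0.5694  0.3467 -1.2791] 58.59523057937622
```

View pics/peg2.png

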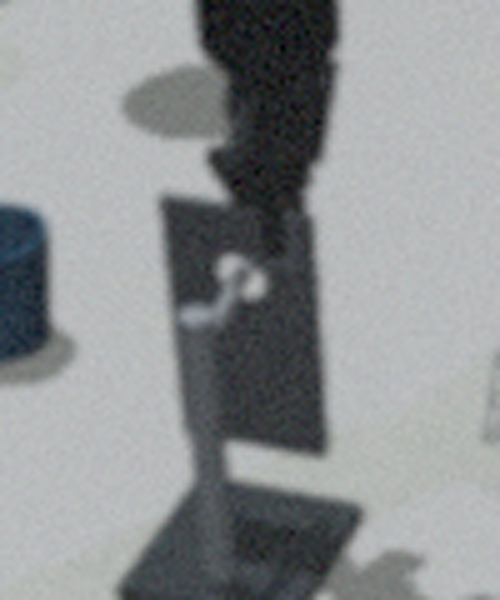

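The peg passes through the middle of the eye at crop (238,278), with no contact force. I'll lower it and release.

Request:
arm_command:
  rows:
    - [[0,0,0,-0.05,0],[0,0,0,-0.05,0],[0,0,0,-0.04,0],[0,0,0,0,0],[25,0,0,0,0],[25,0,0,0,0],[25,0,0,0,0],[25,0,0,0.3,0],[25,0,0,0.6,0],[25,0,0,0.6,0]]

```text
t: 10.3
eef_pos: [0.5682, -0.1296, 0.2834]
tool_rot: [0.0, 0.637, 0.771, 0.0]
contact_force: [-0.1, 0.3, -0.2]
gripper_width: 0.294
grasp_force: 0.0
```

```bash
python3 - <<'E'
from h import *
o=get_obs();print(o['t'],o['eef_pos'],o['contact_force'],o['grasp_force'])
T=cams.camera_params('top');W=np.load('w1.npz')
im=cams.read_camera('scene')[:,:,::-1]
c=cv2.resize(im[120:220,150:230],None,fx=5,fy=5,interpolation=cv2.INTER_CUBIC)
w=cv2.imread('pics/w1.png')[70:270,230:465]
c2=cv2.resize(w,(400,int(400*200/235)),interpolation=cv2.INTER_CUBIC);c2=cv2.copyMakeBorder(c2,0,500-c2.shape[0],0,0,0)
cv2.imwrite('pics/peg3.png',np.hstack([cv2.convertScaleAbs(c,alpha=1.4),c2]))
# stand from wrist picture 1 (scale 1 px): knob marker, pointer, mark, lock
P=dict(K=W['K'],extrinsics=W['extrinsics'])
print('ptr tip',onz(P,(411,199),.109),'mark nose',onz(P,(415,213),.112),'lock',onz(P,(287,92),.112),'knob',onz(P,(306,195),.117))
E
```

```text
10.3 [ 0.5682 -0.1296  0.2834] [-0.0742  0.2692 -0.165 ] 0.0
ptr tip [0.7081 0.1599 0.109 ] mark nose [0.7142 0.1435 0.112 ] lock [0.5551 0.2765 0.112 ] knob [0.5821 0.1646 0.117 ]
```

View pics/peg3.png

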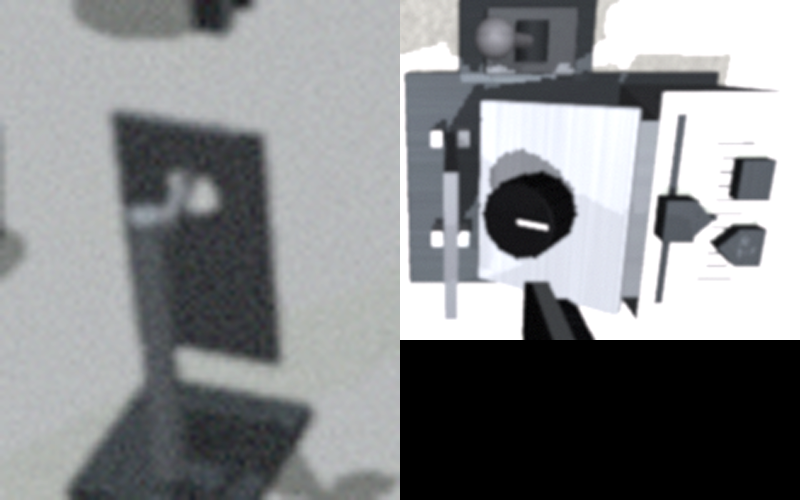

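The guard hangs on the peg with the gripper clear. In the w1 crop the pointer tip is at about (415,197) and the mark nose at about (412.7,213) in w1 pixels. Next I go to the knob and compute the gap.

Request:
arm_command:
  rows:
    - [[85,0,0,0.2,-1],[85,0.02,0.5,0,-1],[85,0.02,0.6,0,-1],[85,0.02,0.6,0,-1],[85,0.02,0.6,0,-1],[85,0.02,0.6,0,-1],[85,0.02,0.6,0,-1],[85,0.02,0.6,0,-1],[85,0.02,0.4,0,-1],[85,0.01,0.3,0,-1]]

```text
t: 11.6
eef_pos: [0.5785, 0.1602, 0.2942]
tool_rot: [-0.0, 0.887, 0.461, 0.001]
contact_force: [0.1, -0.3, 0.2]
gripper_width: 0.997
grasp_force: 0.0
```

Request:
arm_command:
  rows:
    - [[85,0,0,0,-1],[85,0,0,0,-1],[85,0,0,0,-1],[85,0,0,0,-1],[85,0,0,0,-1],[85,0,0,0,-1],[85,0,0,0,-1],[85,0,0,0,-1],[85,0,0,0,0],[85,0,0,0,0]]

```text
t: 12.85
eef_pos: [0.5785, 0.1588, 0.2937]
tool_rot: [-0.0, 0.987, 0.16, 0.0]
contact_force: [0.8, 0.3, 0.1]
gripper_width: 0.996
grasp_force: 0.0
```

```bash
cat >> h.py <<'E'
def rd(y=.02): c,s=np.cos(y),np.sin(y); return np.array([[c,-s],[s,c]])
O=np.array([.599,.159])
def st(X): return rd().T@(np.asarray(X)[:2]-O)   # world -> stand xy
def gap(name,save=None,thr=None):
    """dark blobs on the ledge, in stand coords, rectified at z=.11"""
    P=cams.camera_params(name);im=cams.read_camera(name)
    if save: cv2.imwrite(save,im[:,:,::-1])
    xs=np.arange(70,142,.5);ys=np.arange(-75,75,.5)   # mm
    X,Y=np.meshgrid(xs,ys);w=(rd()@np.stack([X.ravel(),Y.ravel()])/1000).T+O
    w=np.c_[w,np.full(len(w),.112)]
    E=P['extrinsics'];p=(w-E[:3,3])@E[:3,:3];p=p@P['K'].T;p=(p[:,:2]/p[:,2:]).astype(np.float32)
    g=cv2.remap(cv2.cvtColor(im,cv2.COLOR_RGB2GRAY),p[:,0].reshape(X.shape),p[:,1].reshape(X.shape),cv2.INTER_LINEAR)
    t,m=cv2.threshold(g,0,255,cv2.THRESH_BINARY_INV|cv2.THRESH_OTSU)
    return g,m,xs,ys
E
python3 - <<'E'
from h import *
o=get_obs();print(o['t'],o['eef_pos'],o['tool_rot'],o['q'][6],o['gripper_width'])
w,x,y,z=o['tool_rot'];print('ang',np.arctan2(1-2*(x*x+z*z),2*(x*y-w*z)))
W=np.load('w1.npz')
a=st(onz(W,(415.1,196.9),.109));b=st(onz(W,(412.7,212.8),.106));print('tip,nose stand',a,b,'lock',st(onz(W,(287,92),.112)))
out=[]
for n in ['scene','top','wrist']:
    g,m,xs,ys=gap(n,f'pics/{n}3.png'); out.append(cv2.resize(np.rot90(g,1),(600,200)))
cv2.imwrite('pics/rect.png',np.vstack(out))
E
```

```text
12.85 [0.5785 0.1588 0.2937] [-0.0001  0.9871  0.16    0.0003] -1.3271512844419293 0.9961252354372058
ang -1.2494538786766958
tip,nose stand [0.1136 0.0014] [ 0.1154 -0.0198] lock [-0.0415  0.1183]
```

View pics/rect.png

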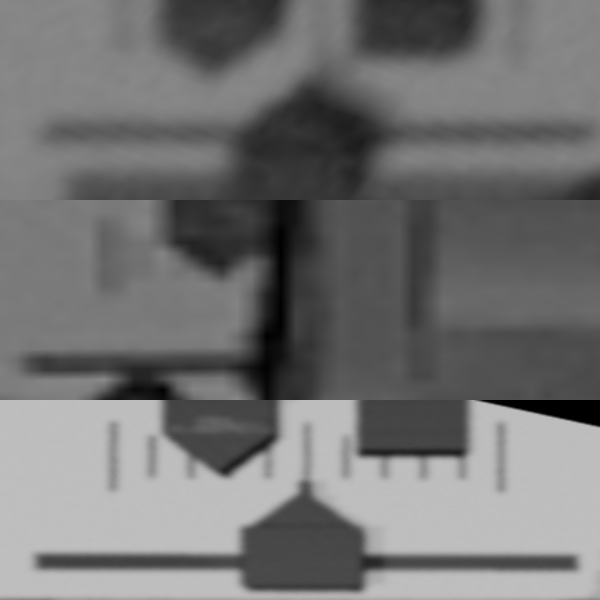

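The rectified wrist strip (bottom) is sharp. The pointer tip is at col 305, so y = +1.3 mm, and the arrow nose is at col 222, so y = -19.5 mm. I need about -20.8 mm, or -1.38 rad of knob. Now the first stroke.

Request:
arm_command:
  rows:
    - [[85,-0.02,0,-0.6,0],[85,0,0,-0.7,0],[85,0,0,-0.7,0],[85,0,0,-0.6,0],[85,0,0,-0.5,0],[85,0,0,-0.35,0],[85,0,0,0,0],[40,0,0,0,0],[40,0,0,0,0],[40,0,0,0,0]]
  newtons: 30

```text
t: 14.25
eef_pos: [0.5783, 0.1588, 0.088]
tool_rot: [-0.0, 0.987, 0.159, 0.001]
contact_force: [-1.6, -0.2, 6.0]
gripper_width: 0.658
grasp_force: 30.4
```

Request:
arm_command:
  rows:
    - [[40,0,0,0,0],[40,0,0,0,-0.5],[40,0,0,0,-1],[40,0,0,0,-1],[40,0,0,0,-1],[40,0,0,0,-1],[40,0,0,0,-1],[40,0,0,0,-1],[40,0,0,0,-0.5],[40,0,0,0,0]]

```text
t: 15.5
eef_pos: [0.5771, 0.1613, 0.089]
tool_rot: [-0.003, 0.993, -0.118, -0.001]
contact_force: [-10.6, -0.1, 18.6]
gripper_width: 0.619
grasp_force: 83.5
```

```bash
cat >> h.py <<'E'
def spans(name,save=None):
    g,m,xs,ys=gap(name,save)
    r=lambda a,b:(m[:,(xs>=a)&(xs<b)]>0).mean(1)>.6
    for lab,a,b in [('ptr',76,84),('mark',126,138)]:
        k=np.flatnonzero(np.diff(np.r_[0,r(a,b).astype(int),0]));print(name,lab,[(ys[i],ys[min(j,len(ys)-1)],(ys[i]+ys[min(j,len(ys)-1)])/2) for i,j in k.reshape(-1,2)])
def pose():
    o=get_obs();w,x,y,z=o['tool_rot'];print(o['t'],o['eef_pos'],'ang',np.arctan2(1-2*(x*x+z*z),2*(x*y-w*z)),'F',o['contact_force'],'T',o['torque'],'w',o['gripper_width'],o['grasp_force'])
E
python3 - <<'E'
from h import *
pose();spans('scene','pics/s4.png')
# same on the earlier scene picture for reference
P=cams.camera_params
import h
class F:
    camera_params=staticmethod(cams.camera_params)
    def __init__(s,f): s.f=f
    def read_camera(s,n): return cv2.imread(s.f)[:,:,::-1].copy()
h.cams=F('pics/scene3.png');print('before');h.spans('scene')
h.cams=F('pics/scene0.png');h.spans('scene')
E
```

```text
15.5 [0.5771 0.1613 0.089 ] ang -1.8063546767244099 F [-10.6384  -0.0937  18.6068] T [2.7063 1.5019 1.8722] w 0.6185533656201877 83.46686482429504
scene ptr [(np.float64(-25.0), np.float64(14.0), np.float64(-5.5))]
scene mark [(np.float64(-34.5), np.float64(-5.0), np.float64(-19.75)), (np.float64(13.5), np.float64(45.0), np.float64(29.25))]
before
scene ptr [(np.float64(-19.0), np.float64(20.0), np.float64(0.5))]
scene mark [(np.float64(-35.0), np.float64(-5.0), np.float64(-20.0)), (np.float64(13.5), np.float64(45.0), np.float64(29.25))]
scene ptr [(np.float64(-19.5), np.float64(20.0), np.float64(0.25))]
scene mark [(np.float64(-35.0), np.float64(-5.0), np.float64(-20.0)), (np.float64(13.5), np.float64(45.0), np.float64(29.25))]
```

The pointer moved -6 mm with the knob and nothing is slipping badly. I'll ratchet.

Request:
arm_command:
  rows:
    - [[85,0,0,0,0],[85,0,0,0,0],[85,0,0,0,0.5],[85,0,0,0,1],[85,0,0,0,1],[85,0,0,0,1],[85,0,0,0,1],[85,0,0,0,1],[85,0,0,0,1],[85,0,0,0,0.5]]
  newtons: 20

```text
t: 16.8
eef_pos: [0.5773, 0.1585, 0.0861]
tool_rot: [0.0, 0.987, 0.16, 0.0]
contact_force: [-0.1, 0.2, -0.0]
gripper_width: 0.993
grasp_force: 0.0
```

Request:
arm_command:
  rows:
    - [[40,0,0,0,0],[40,0,0,0,0],[40,0,0,0,0],[40,0,0,0,-1],[40,0,0,0,-1],[40,0,0,0,-1],[40,0,0,0,-1],[40,0,0,0,-1],[40,0,0,0,-1],[40,0,0,0,-1]]

```text
t: 18.05
eef_pos: [0.5768, 0.1616, 0.087]
tool_rot: [-0.002, 0.993, -0.118, -0.001]
contact_force: [-5.5, 0.0, 9.6]
gripper_width: 0.631
grasp_force: 79.2
```

```bash
python3 - <<'E'
from h import *
pose();spans('scene','pics/s5.png')
E
```

```text
18.05 [0.5768 0.1616 0.087 ] ang -1.808171612660557 F [-5.5436  0.004   9.5768] T [3.9145 0.41   2.7541] w 0.6308863148848255 79.1756021976471
scene ptr [(np.float64(-30.5), np.float64(9.0), np.float64(-10.75))]
scene mark [(np.float64(-35.0), np.float64(-5.0), np.float64(-20.0)), (np.float64(13.5), np.float64(45.0), np.float64(29.25))]
```

Request:
arm_command:
  rows:
    - [[85,0,0,0,0],[85,0,0,0,0],[85,0,0,0,0.5],[85,0,0,0,1],[85,0,0,0,1],[85,0,0,0,1],[85,0,0,0,1],[85,0,0,0,1],[85,0,0,0,1],[85,0,0,0,0.5]]

```text
t: 19.35
eef_pos: [0.5773, 0.1584, 0.0861]
tool_rot: [0.0, 0.987, 0.16, 0.0]
contact_force: [-0.2, -0.5, 0.0]
gripper_width: 0.996
grasp_force: 0.0
```

Request:
arm_command:
  rows:
    - [[40,0,0,0,0],[40,0,0,0,0],[40,0,0,0,0],[40,0,0,0,-1],[40,0,0,0,-1],[40,0,0,0,-1],[40,0,0,0,-1],[40,0,0,0,-1],[40,0,0,0,-1],[40,0,0,0,-1]]

```text
t: 20.6
eef_pos: [0.5769, 0.1616, 0.087]
tool_rot: [-0.002, 0.993, -0.118, -0.001]
contact_force: [-5.9, 0.9, 9.2]
gripper_width: 0.625
grasp_force: 79.3
```

Request:
arm_command:
  rows:
    - [[85,0,0,0,0],[85,0,0,0,0],[85,0,0,0,0.5],[85,0,0,0,1],[85,0,0,0,1],[85,0,0,0,1],[85,0,0,0,1],[85,0,0,0,1],[85,0,0,0,1],[85,0,0,0,0.5]]

```text
t: 21.85
eef_pos: [0.5773, 0.1585, 0.0861]
tool_rot: [-0.0, 0.987, 0.16, 0.0]
contact_force: [0.1, -0.5, 0.4]
gripper_width: 0.992
grasp_force: 0.0
```

```bash
python3 - <<'E'
from h import *
pose();spans('scene','pics/s6.png')
E
```

```text
21.85 [0.5773 0.1585 0.0861] ang -1.24886173135125 F [ 0.1127 -0.5126  0.394 ] T [ 0.001  -0.0731  0.0219] w 0.9923995985816486 0.0
scene ptr [(np.float64(-37.0), np.float64(3.0), np.float64(-17.0))]
scene mark [(np.float64(-34.5), np.float64(-5.0), np.float64(-19.75)), (np.float64(13.5), np.float64(45.0), np.float64(29.25))]
```

Request:
arm_command:
  rows:
    - [[85,0,0,0,-1],[85,0,0,0,-0.5],[40,0,0,0,0],[40,0,0,0,0],[40,0,0,0,0],[40,0,0,0,-1],[40,0,0,0,-1],[40,0,0,0,-1],[40,0,0,0,-1],[40,0,0,0,0]]

```text
t: 23.15
eef_pos: [0.5768, 0.1607, 0.0867]
tool_rot: [-0.001, 0.998, -0.058, -0.001]
contact_force: [-4.2, 1.2, 8.2]
gripper_width: 0.63
grasp_force: 46.1
```

Request:
arm_command:
  rows:
    - [[85,0,0,0,0],[85,0,0,0,0],[85,0,0,0.4,0],[85,0,0,0.6,1],[85,0,0,0.6,1],[85,0,0,0.6,1],[85,0,0,0.6,1],[85,0,0,0.6,1],[85,0,0,0.05,0.5],[85,0,0,0,0]]

```text
t: 24.4
eef_pos: [0.5769, 0.1585, 0.2927]
tool_rot: [-0.0, 0.987, 0.159, -0.0]
contact_force: [-0.4, -0.4, 0.1]
gripper_width: 0.996
grasp_force: 0.0
```

```bash
python3 - <<'E'
from h import *
import h
pose();spans('scene');spans('wrist','pics/w6.png')
g,m,xs,ys=gap('wrist')
# needle (just ahead of arrow nose of pointer) and nose of the mark
for a in np.arange(100,122,1):
    k=np.flatnonzero(m[:,xs==a].ravel());k=k[(ys[k]>-45)&(ys[k]<5)]
    print(a,ys[k].min() if len(k) else None,ys[k].max() if len(k) else None,ys[k].mean() if len(k) else None)
E
```

```text
24.4 [0.5769 0.1585 0.2927] ang -1.2516944855088754 F [-0.4172 -0.3977  0.0911] T [ 0.0372  0.0191 -0.0281] w 0.9964099995262853 0.0
scene ptr [(np.float64(-40.0), np.float64(0.5), np.float64(-19.75))]
scene mark [(np.float64(-35.0), np.float64(-5.0), np.float64(-20.0)), (np.float64(13.5), np.float64(45.0), np.float64(29.25))]
wrist ptr [(np.float64(-34.5), np.float64(-2.5), np.float64(-18.5))]
wrist mark [(np.float64(-34.0), np.float64(-5.5), np.float64(-19.75)), (np.float64(14.5), np.float64(42.0), np.float64(28.25)), (np.float64(71.0), np.float64(74.5), np.float64(72.75))]
100 -28.5 -10.0 -19.25
101 -27.5 -11.0 -19.25
102 -26.5 -12.0 -19.25
103 -25.5 -13.0 -19.25
104 -24.0 -14.0 -19.0
105 -23.0 -14.5 -18.75
106 -22.5 -15.5 -19.0
107 -21.5 -16.5 -19.0
108 -20.5 -16.5 -18.5
109 -20.0 -16.5 -18.25
110 -20.0 -17.0 -18.5
111 -20.0 -17.0 -18.5
112 -19.5 -17.5 -18.5
113 -18.5 -18.0 -18.25
114 -19.5 -18.0 -18.75
115 -20.5 -17.5 -19.0
116 -21.5 -16.5 -19.0
117 -22.5 -15.5 -19.0
118 -23.0 -14.5 -18.75
119 -24.5 -14.0 -19.25
120 -27.0 -13.0 -20.0
121 -27.5 -11.5 -19.5
```

The pointer is at -18.8 and the arrow's nose at -19.1 mm, so they align within about 0.5 mm. Now the lever.

Request:
arm_command:
  rows:
    - [[0,-0.3,0.4,0,-1],[0,-0.3,0.5,0,-1],[0,-0.3,0.5,0,-1],[0,-0.38,0.58,0,-1],[0,0,0,-0.4,0],[0,0,0,-0.7,0],[0,0,0,-0.8,0],[0,0,0,-0.8,0],[0,0,0,-0.4,0],[0,0,0,-0.2,0]]
  newtons: 40

```text
t: 25.8
eef_pos: [0.4993, 0.2767, 0.093]
tool_rot: [0.001, 1.0, -0.0, -0.001]
contact_force: [-0.2, 0.2, -0.8]
gripper_width: 0.001
grasp_force: 0.0
```

Request:
arm_command:
  rows:
    - [[0,0,0,0,0],[0,0.2,0,0,0],[0,0.2,0,0,0],[0,0.2,0,0,0],[0,0.2,0,0,0],[0,0.2,0,0,0],[0,0.2,0,0,0],[0,0.2,0,0,0],[0,0.2,0,0,0],[0,0,0,0,0]]

```text
t: 27.05
eef_pos: [0.5976, 0.277, 0.0951]
tool_rot: [0.0, 1.0, -0.0, 0.001]
contact_force: [-0.2, -0.5, 0.6]
gripper_width: -0.0
grasp_force: 0.0
```

Request:
arm_command:
  rows:
    - [[0,0.06,0,0,0],[0,0.06,0,0,0],[0,0.06,0,0,0],[0,0.05,0,0,0],[0,0,0,0,0],[0,0,0,0,0],[0,0,0,0,0],[0,0,0,0,0],[0,0,0,0,0],[0,0,0,0,0]]

```text
t: 28.3
eef_pos: [0.6029, 0.2776, 0.0944]
tool_rot: [0.0, 1.0, 0.001, -0.008]
contact_force: [-23.3, -2.8, 16.7]
gripper_width: -0.002
grasp_force: 11.8
```

```bash
python3 - <<'E'
from h import *
pose();im=cams.read_camera('scene')[:,:,::-1];cv2.imwrite('pics/s7.png',im)
P=cams.camera_params('scene');print(proj(P,[.555,.2765,.112]),proj(P,[.625,.278,.112]),proj(P,[.587,.277,.042]))
E
```

```text
28.3 [0.6029 0.2776 0.0944] ang -1.5697454936971418 F [-23.3316  -2.8403  16.6632] T [-0.4387  4.8268 -0.0398] w -0.001571180683462592 11.816315576434135
[334.539  216.7531] [325.7437 232.8218] [327.6215 244.5666]
```

Firm stop. I'll back off, rise, and check everything in one picture.

Request:
arm_command:
  rows:
    - [[0,-0.3,0,0,0],[0,-0.5,0,0,0],[0,-0.5,0,0.2,0],[0,0,0,0.6,0],[0,0,0,0.8,0],[0,0,0,0.8,0],[0,0,0,0.8,0],[0,0.5,-0.5,0,0],[0,0.3,-0.5,0,0],[0,0,0,0,0]]

```text
t: 29.6
eef_pos: [0.5817, 0.2137, 0.2879]
tool_rot: [0.0, 1.0, -0.003, 0.001]
contact_force: [0.6, -0.1, -0.6]
gripper_width: -0.001
grasp_force: 0.0
```

```bash
python3 - <<'E'
from h import *
pose();spans('wrist','pics/w8.png');spans('scene','pics/s8.png')
s=cv2.imread('pics/s8.png');w=cv2.imread('pics/w8.png')
a=cv2.resize(s[130:280,150:370],None,fx=800/220,fy=800/220,interpolation=cv2.INTER_CUBIC)[:540]
b=cv2.resize(w,(260,195));a=cv2.convertScaleAbs(a,alpha=1.4);a[-195:,:260]=b
cv2.imwrite('pics/final.png',a)
E
```

```text
29.6 [0.5817 0.2137 0.2879] ang -1.576810190478728 F [ 0.5741 -0.1162 -0.6321] T [-0.0314 -0.0155 -0.0557] w -0.0005953590495129666 0.0
wrist ptr [(np.float64(-35.5), np.float64(-1.0), np.float64(-18.25))]
wrist mark [(np.float64(-34.5), np.float64(-4.0), np.float64(-19.25)), (np.float64(14.0), np.float64(42.5), np.float64(28.25))]
scene ptr [(np.float64(-39.5), np.float64(0.5), np.float64(-19.5))]
scene mark [(np.float64(-35.0), np.float64(-5.0), np.float64(-20.0)), (np.float64(13.5), np.float64(45.0), np.float64(29.25))]
```

View pics/final.png

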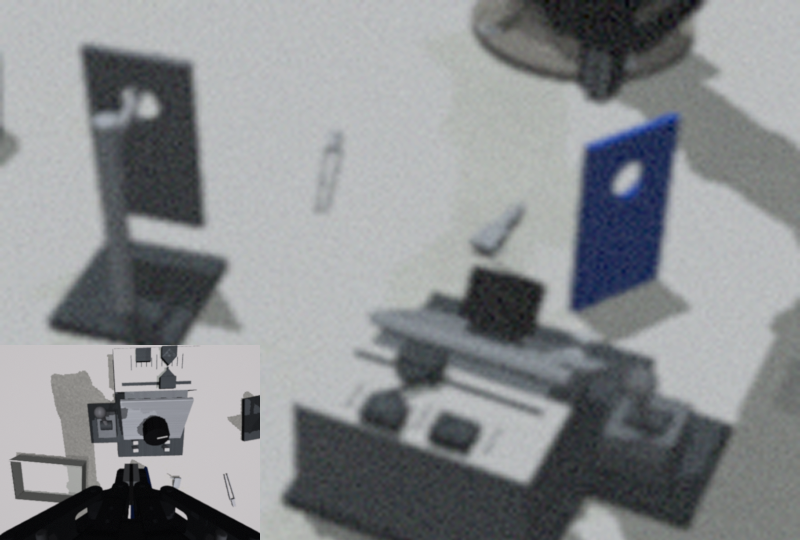

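The picture shows the guard hanging on the peg and the pointer opposite the arrow tab. The lever ball is at scene px (326,234.5), against (325.7,232.8) expected when fully over. The bystanders look untouched.

```bash
python3 -c "
from station import job
print(job.hand_in())"
```

```text
the job is handed in; nothing more can be done
None
```

I handed the job in at about 30 s of the 72 s. The last camera check showed the guard hanging on the peg, the pointer within about 1 mm of the arrow-nosed tab, and the lever pushed to its stop; the hand-in gave no verdict.

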